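# Zero the meter and hold its probe on the sawn rock

### The arm

A 6-joint arm with a two-finger parallel gripper is mounted at the origin on the work surface. World frame = base frame: x ahead of the robot, y to its left, z up, the work surface at z = 0. Lengths are in mm, angles in rad, forces in N, time in s.
With the tool pointing down it reaches from about 275 to 750 mm from the base axis. Payload 10.2 kg.
Tool frame: the origin (TCP) lies at the very end of the fingers, on their centre line; the grasp point (between the pads) lies 19 mm behind it; z points along the fingers, y is the line along which they close (so a half turn about z gives the same grasp; the last joint's range is limited). The gripper opens to 85 mm and grips with 20 to 120 N. Pads are 22 mm wide; open, the fingers measure 114 mm over their backs; the gripper's body (76 mm by 85 mm) begins 54 mm behind the grasp point. The pads swing forward as they close: fully open they stand 13 mm farther back than shut.
Start: joints at [-1.446, 0.313, 1.498, -0, 1.331, -0.223], TCP at [178.923, -493.576, 231.294] pointing down, gripper open.
Joint ranges: [-2.94, 2.94], [-0.97, 2.17], [0.19, 2.56], [-1.23, 4.37], [0.02, 3.11], [-2.88, 2.88]. Speed limits (rad/s): [2.39, 2.39, 3.01, 3.14, 3.14, 3.14].

### API

Orientations are given as a unit quaternion [w, x, y, z].
In Python, from rig import * gives the robot as it stands. The module is installed in compiled form; this text tells all that it offers.
- The arm moves only by the shell command python3 -m crank 'ROWS' [FORCE]. ROWS is JSON, a list that holds one entry, the list of rows, each a list of 7 numbers: the shift along the tool's x, y, z in units of 25 mm (1.0 is 25 mm), then the turn, a rotation vector about the tool's x, y, z in units of 8 degrees (1.0 is 8 degrees), then the finger opening in mm, from 0 to 85.4. A call has exactly 8 rows; each row shifts and turns the commanded pose from where the row before left it, along the tool's axes as they then stand; what a row does not reach is not made up. A row lasts 1/10 s, in which the tool goes at most 50 mm and 8.59 degrees, less where a joint would pass 70% of its speed; a pose out of reach is approached as far as the arm can. A call is refused whole if a number of a shift passes 1 or a number of a turn 1, either way. A call with a gripper value outside its range is refused whole. The fingers move at their own pace and stop on an object; FORCE is the grip in N (left out, the last holds). Time passes only in rows, so rows that do not move let the fingers close, or fill a call up. It gives the time, the measured TCP pose, the force, the opening and the grip force at its end, in the units of the state.
- sense(): the state, without advancing time (a new reading comes with each control period).
- capture(name): name is "scene" or "top"; returns the picture (480x640x3 uint8, blue, green, red); there is no depth.
- camera_model(name): a dict with "fx", "fy", "cx", "cy" (pixels), "world_from_camera" (4x4, takes a point from camera to world coordinates). Camera axes: x right, y up, looking along -z (the intrinsics and any distortion apply to the point x, -y, -z); pixel columns grow to the right and rows downward; lengths in mm; the calibration is good to about 2 mm. A picture is of the moment at which its call begins. camera_model takes no time and is no camera call.
- finish_job(): hands the job in; it is judged then, once.
The state is a dict: "time_s": time; "joints": joint angles; "dq": joint speeds; "tau": joint torques, N m; "eef_pos": TCP position; "ee_rot": TCP orientation; "force": force on the tool from outside, world axes, zero at the start; "wrist_torque": the same for the moment, N m; "grip_width": opening from 0.0 (shut) to 1.0 (fully open); "grip_force": force on a finger pad.
Only numpy, scipy, OpenCV 4.12 (cv2) and the standard library are available. Lean on these libraries where they do the work, as an engineer would, in place of code of your own. Each camera call takes 0.05 s, during which the arm holds its last target. There are 200 camera calls.

### The job

Take a reading on the sawn rock sample: with the probe still in its stand, press the meter's large round key fully down and let it come up, then do the same with the small round key, leaving the bar-shaped key alone. Then take the probe by its square handle, lift it out of the stand and set its tip inside the ring drawn on the rock's sloping sawn face, square to that face, pressing lightly so that the sprung tip goes about halfway in. The job finishes while you are still holding the probe there at that light push; don't shift the tilted stage or disturb the jar, the rock core or the hammer.

Things in the scene. Friction and masses are not known exactly. Their poses are not given: they have to be found in the camera images.
- console: the meter: fixed grey box 150 x 190 mm, 40 mm high, with a flat display along one long side and a row of three white keys beside it: large round, bar-shaped in the middle, small round. Origin at the centre of its underside; x points from keys to display, y along the row towards the large key, z up
- key_large_top (a point): centre of the top of the meter's large round key (34 mm across); frame as the meter's. Key tops stand 62 mm above the bench, 10 mm above their black collars; they go down 6 mm against a spring (1.5 N to start, 5 N fully down) and come up by themselves
- key_small_top (a point): centre of the top of the small round key (20 mm across), 118 mm from the large one along the row; same height, travel and spring
- key_bar_top (a point): centre of the top of the bar-shaped key (44 x 16 mm, long side across the row) between the two round ones, 59 mm from each; to be left alone
- key_large (a joint): how far the large round key is pressed, m: 0 up, 0.006 fully down
- key_small (a joint): how far the small round key is pressed, m: 0 up, 0.006 fully down
- key_bar (a joint): how far the bar-shaped key is pressed, m: 0 up, 0.006 fully down
- holder: probe stand: fixed aluminium block 85 x 85 x 64 mm high with an upright through hole 24 mm wide in its middle; origin at the centre of its underside, z up
- probe: hand probe, 0.13 to 0.21 kg, upright in the stand. z runs along it from tip to handle; origin at the underside of its flange (36 mm across, 6 mm thick) that rests on the stand's top. Above: black handle 26 x 26 mm square, sides along x and y, from 6 to 69 mm above the origin, with a 4 mm cap. Below: steel barrel 18 mm thick, 40 mm long, then the sprung tip, 8 mm thick
- probe_grip (a point): point on the probe's axis in the middle of the handle, 40 mm above the origin: the place to grip from above; axes as the probe's
- probe_tip (a point): the very end of the probe's rounded sprung tip, 56 mm below the probe's origin when out (it moves up into the barrel when pressed); z axis along the probe from tip to handle
- plunger (a joint): how far the sprung tip is pushed in, m: 0 out, 0.012 fully in; the spring takes 1.4 N to start, 4 N halfway, 6.8 N fully in
- stage: tilting stage: fixed grey base 130 x 155 x 12 mm with two cheeks 62 mm high either side of a cradle holding a seven-sided sawn rock slab about 100 mm across; stiff hinge set at a slope of 11 to 22 degrees, the face leaning to the base's -x side (the robot's side). Origin at the centre of its underside, z up
- spot (a point): centre of the ring (22 mm across, dark line) drawn on the flat sawn face of the rock, about 90 mm above the bench; z axis is the face's outward normal, square to the face
- jar: closed glass sample jar, 56 mm across, 85 mm high; origin at the centre of its underside; to be left alone
- core: loose stub of grey rock core standing on end, 48 mm across, 55 mm high; origin at the centre of its underside; to be left alone
- hammer: hammer lying on the bench, 260 mm long; to be left alone
There are look-alikes about, which are no part of the job. What is shaped like the stage but red is not meant.

How it is judged (in metres and radians):
On the way, in this order (a step that is already met when the one before it is completed fails the run):
1. the large round key is pressed down, the probe still in its stand (value of joint key_large above 0.004 m and z of probe in the frame of holder below 0.08 m), for 0.04 s.
2. the large round key is up again (value of joint key_large below 0.0015 m), for 0.04 s.
3. the small round key is pressed down, the probe still in its stand (value of joint key_small above 0.004 m and z of probe in the frame of holder below 0.08 m), for 0.04 s.
4. the small round key is up again (value of joint key_small below 0.0015 m), for 0.04 s.
5. the probe is lifted clear out of its stand (z of probe in the frame of holder above 0.122 m and contact force between the fingers and probe above 1 N), for 0.04 s.
At the end, for the whole second after the job is handed in: probe held in the fingers at rest, off its stand, tip within 8 mm of the ring's centre, axis within 7.4 deg of square to the face, sprung tip 2.5 to 9.8 mm in, pressing the rock with 1 to 12 N; rock face shifted under 6 mm, all keys up (distance between probe_tip and spot below 0.008 m and angle between the z axis of probe and the z axis of spot, either way round below 0.13 rad and value of joint plunger between 0.0025 and 0.0098 m and contact force between probe and stage between 1 and 12 N and contact force between the fingers and probe above 1 N and contact force between probe and holder below 0.2 N and linear speed of probe below 0.03 m/s and distance of spot from where it was at the start of the episode below 0.006 m and value of joint each of key_large, key_small, key_bar below 0.0015 m); the arm keeps its last pose, push and grip.
It fails at once if the bar-shaped key is pressed (value of joint key_bar above 0.003 m).
It fails at once if both round keys are pressed at once (value of joint each of key_large, key_small above 0.003 m).
It fails at once if the probe is pushed hard against the rock or stage (over 20 N) (contact force between probe and stage above 20 N).
It fails at once if the stage's tilted face is shifted by more than 8 mm (distance of spot from where it was at the start of the episode above 0.008 m).
It fails at once if the jar, the core or the hammer is disturbed (moved more than 20 mm) (distance of any of jar, core, hammer from where it was at the start of the episode above 0.02 m).
It also fails if it takes over 61 s, if anything falls off the work surface, if the arm or the gripper's body presses on something with over 40 N, if the wrist force passes 120 N, or if a joint passes its speed limit or range.

## Working session

There is one attempt and no reset: what is moved stays moved. The work goes in short steps, Python scripts to look and compute and a shell command to move; the robot and the scene stay as the last step left them, time stands still between calls to the robot, and variables do not carry over. Pictures are saved under pics/ and viewed, at most 12 in all, crops included, and the job is handed in when it is done.

```bash
mkdir -p pics
python3 - <<'E'
from rig import *
import cv2
for n in("scene","top"):
    cv2.imwrite(f"pics/{n}0.png",capture(n)); print(n,{k:(v if not hasattr(v,'tolist') else v.tolist()) for k,v in camera_model(n).items()})
print(sense())
E
```

```text
scene {'fx': 506.33147182423136, 'fy': 506.33147182423136, 'cx': 323.82360625567065, 'cy': 237.14734888087992, 'world_from_camera': [[-0.19404677632785208, -0.6203670398550003, 0.7599280126816707, 1431.0767680727226], [0.9807604492018615, -0.10584353614650785, 0.16403075058465888, 247.2228479656274], [-0.02132580310638244, 0.7771369774483438, 0.6289700536625893, 785.3094210316532], [0.0, 0.0, 0.0, 1.0]]}
top {'fx': 448.8119369531014, 'fy': 448.8119369531014, 'cx': 309.444680152975, 'cy': 234.23394019305303, 'world_from_camera': [[0.0049329516397802545, 0.9939051949675141, -0.11012778670575286, 480.8450503641787], [-0.9999628164695448, 0.005681809817685177, 0.006487119198179524, 77.35355404713067], [0.0070733066111487875, 0.1100916911205558, 0.9938962661564842, 1010.7640535405467], [0.0, 0.0, 0.0, 1.0]]}
{'time_s': 0.1, 'joints': array([-1.44637918e+00,  3.13390928e-01,  1.49835567e+00, -5.32489525e-06,
        1.33099352e+00, -2.23422997e-01]), 'dq': array([-0.00085703, -0.0010652 , -0.00087361,  0.00026492,  0.00082552,
       -0.00145188]), 'tau': array([ 2.83853893e-03, -4.12899148e+01, -2.60138941e+01, -1.99285764e-04,
        3.02004730e-03, -2.81957915e-05]), 'eef_pos': array([ 178.9028622 , -493.33654396,  230.79594366]), 'ee_rot': array([-5.73160502e-04,  9.84913717e-01,  1.73045199e-01,  2.58072506e-05]), 'force': array([ 0.60290127,  0.08839295, -0.42308283]), 'wrist_torque': array([ 0.02705653,  0.02197122, -0.02834676]), 'grip_force': 0.0, 'grip_width': 1.0035470988384332}
```

View pics/scene0.png

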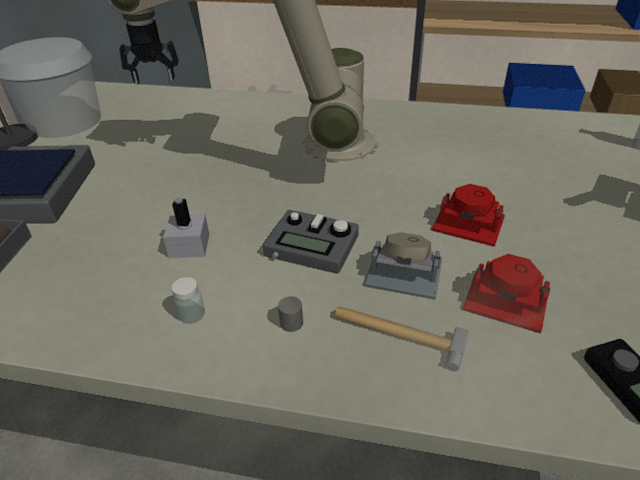

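View pics/top0.png

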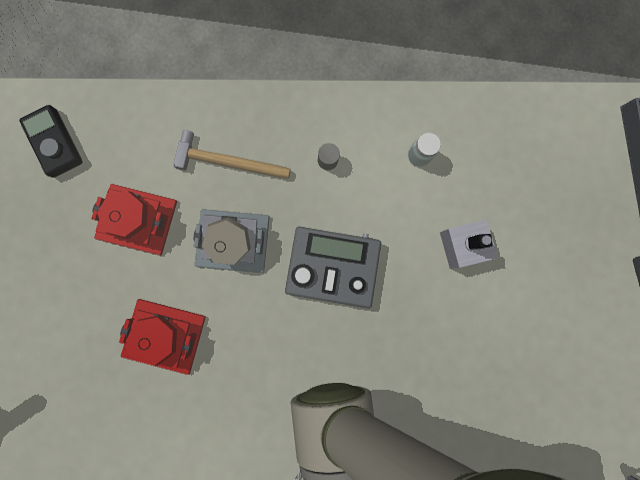

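The top view shows the grey stage with its ring at about (220,247). The large key is at (303,275), the bar at (330,280), the small key at (358,285) and the probe at about (483,241). Next I'll enlarge these.

Run:
```python
import cv2,numpy as np
t=cv2.imread("pics/top0.png");s=cv2.imread("pics/scene0.png")
def c(im,x,y,w,h,k): return cv2.resize(im[y:y+h,x:x+w],None,fx=k,fy=k,interpolation=cv2.INTER_CUBIC)
a=np.vstack([np.hstack([c(t,190,200,100,75,4),c(t,430,205,100,75,4)]),np.hstack([c(s,360,220,100,75,4),c(s,145,190,100,75,4)])])
cv2.imwrite("pics/a.png",a)
b=np.vstack([np.hstack([c(t,280,220,100,100,4),c(s,260,195,100,100,4)])])
cv2.imwrite("pics/b.png",b)
```

```text
(no output)
```

View pics/a.png

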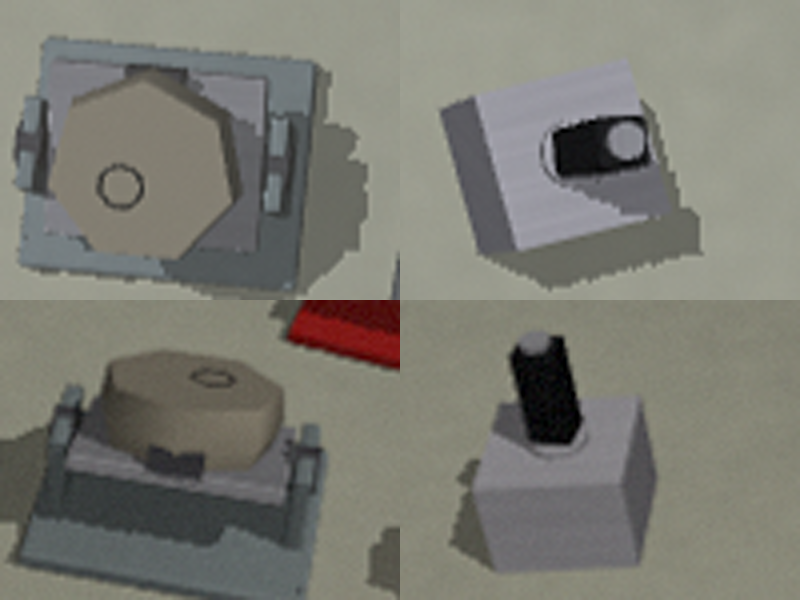

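View pics/b.png

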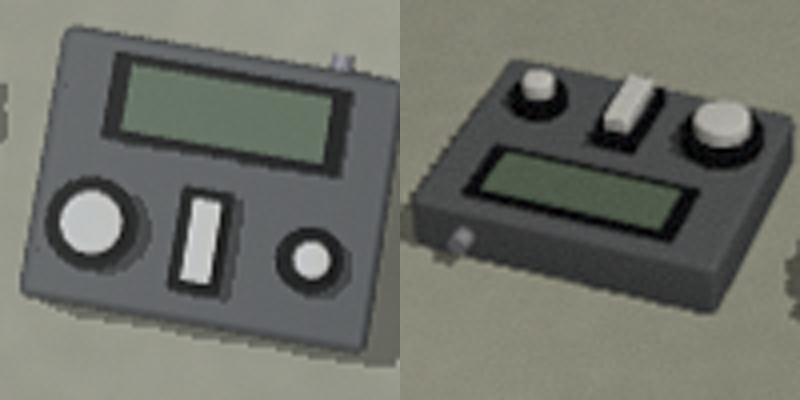

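Crop readings give the ring at top (219.6,246.4) and scene (412.9,239.4). The large key is at top (302.6,274.9), the small key at top (357.9,284.9), and the probe cap at top (486.4,239.6) and scene (178.4,199.9). A bigger view of the rock and handle is next.

Run:
```python
import cv2,numpy as np
t=cv2.imread("pics/top0.png");s=cv2.imread("pics/scene0.png")
def c(im,x,y,w,h,k,g=1.6):
    o=cv2.resize(im[y:y+h,x:x+w],None,fx=k,fy=k,interpolation=cv2.INTER_CUBIC)
    return (255*(o/255.)**(1/g)).astype('uint8')
a=np.vstack([np.hstack([c(t,198,215,50,50,8),c(s,383,228,50,50,8)]),np.hstack([c(t,556-96,225,40,25,10),c(s,165,190,40,25,10)])])
cv2.imwrite("pics/c.png",cv2.resize(a,None,fx=1,fy=1)[:600] if a.shape[0]<=600 else a[:650][:600])
print(a.shape)
```

```text
(650, 800, 3)
```

View pics/c.png

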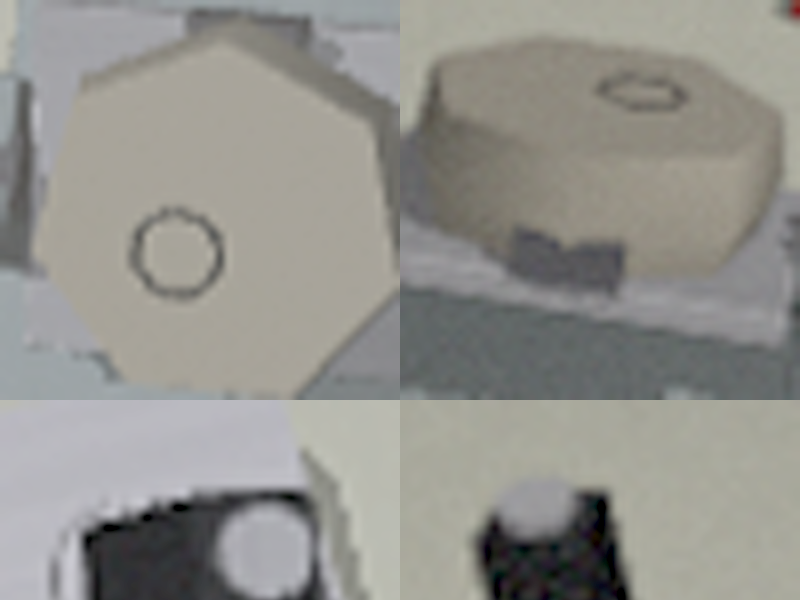

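Face corners (8x crop, clockwise from upper left in the top view) are readable in both views. I'll triangulate them, fit the plane, and fit the handle by silhouette.

```bash
cat > h.py <<'E'
import numpy as np,cv2
from rig import *
from scipy.optimize import least_squares
from scipy.spatial.transform import Rotation as R
M={n:camera_model(n) for n in("scene","top")}
def proj(n,P):
    m=M[n];T=np.array(m["world_from_camera"]);c=(np.atleast_2d(P)-T[:3,3])@T[:3,:3]
    return np.c_[m["cx"]+m["fx"]*c[:,0]/-c[:,2],m["cy"]+m["fy"]*-c[:,1]/-c[:,2]]
def ray(n,uv):
    m=M[n];T=np.array(m["world_from_camera"]);u,v=uv
    return T[:3,3],T[:3,:3]@np.array([(u-m["cx"])/m["fx"],-(v-m["cy"])/m["fy"],-1])
def atz(n,uv,z):
    o,d=ray(n,uv);return o+d*(z-o[2])/d[2]
def tri(a,b):
    f=lambda p:np.r_[proj("top",p)[0]-a,proj("scene",p)[0]-b]
    s=least_squares(f,atz("top",a,80));return s.x,np.round(s.fun,1)
E
python3 - <<'E'
from h import *
L=lambda c,o,k:np.array(o)+(np.array(c)+.5)/k-.5
T=[(80,95),(225,42),(372,122),(398,290),(295,398),(130,385),(35,258),(177,254)]
S=[(742,152),(533,157),(432,118),(435,62),(540,37),(700,62),(782,110),(643,93)]
P=[]
for a,b in zip(T,S):
    p,r=tri(L(a,(198,215),8),L((b[0]-400,b[1]),(383,228),8));P.append(p);print(p.round(1),r)
P=np.array(P)
c=P.mean(0);n=np.linalg.svd(P-c)[2][2];n*=np.sign(n[2])
print("n",n,"tilt",np.degrees(np.arccos(n[2])),"az",np.degrees(np.arctan2(n[1],n[0])),"res",((P-c)@n).round(1))
base=[atz("top",L(q,(190,200),4),12)[:2] for q in[(45,37),(318,60),(297,292),(18,265)]]
print("base",np.round(base,1),[np.degrees(np.arctan2(*(np.subtract(base[i],base[j])[::-1]))) for i,j in((0,3),(1,2),(0,1),(3,2))], np.mean(base,0))
for n_,a,b in(("large",L((92,221),(280,220),4),L((322,115),(260,195),4)),("small",L((313,261),(280,220),4),L((138,80),(260,195),4)),("bar",L((204,242),(280,220),4),None)):
    print(n_,atz("top",a,62).round(1), atz("scene",b,62).round(1) if b is not None else'')
cap=L((227,140),(430,205),4);print("cap",atz("top",cap,137),atz("scene",L((135,41),(145,190),4),137))
# silhouette
B=np.array([[i*13,j*13,k]for i in(-1,1)for j in(-1,1)for k in(70,133)],float)
im={"top":cv2.imread("pics/top0.png"),"scene":cv2.imread("pics/scene0.png")};W={"top":(455,220,50,40),"scene":(160,190,45,65)}
from scipy.optimize import minimize
def cost(v,show=0):
    s=0
    for n in im:
        x,y,w,h=W[n];k=4
        g=cv2.resize(im[n][y:y+h,x:x+w].max(2),None,fx=k,fy=k,interpolation=cv2.INTER_LINEAR)
        m=(g<75)
        ang=v[2];Rz=np.array([[np.cos(ang),-np.sin(ang),0],[np.sin(ang),np.cos(ang),0],[0,0,1]])
        uv=proj(n,B@Rz.T+[v[0],v[1],0])
        uv=(uv-[x,y]+.5)*k-.5
        q=np.zeros(g.shape,np.uint8);cv2.fillConvexPoly(q,cv2.convexHull((uv*16).round().astype(np.int32)),1,shift=4)
        # cap disc ignored
        cu=(proj(n,[[v[0],v[1],137]])[0]-[x,y]+.5)*k-.5
        ig=np.zeros(g.shape,np.uint8);cv2.circle(ig,tuple(int(t) for t in cu),24,1,-1)
        s+=((q!=m)&(ig==0)).sum()
    return s
x0=atz("top",cap,137)
best=min((cost([x0[0]+dx,x0[1]+dy,a]),x0[0]+dx,x0[1]+dy,np.degrees(a)) for dx in range(-8,9,2) for dy in range(-8,9,2) for a in np.radians(np.arange(-45,45,3)))
print(best)
rs=sorted((cost([best[1]+dx,best[2]+dy,np.radians(best[3]+a)]),best[1]+dx,best[2]+dy,best[3]+a) for dx in(-2,-1,0,1,2) for dy in(-2,-1,0,1,2) for a in range(-6,7))
print(rs[:6])
E
```

```text
[596.6 281.9  98.2] [-0.9  0.1 -1.   0.1]
[610.8 236.5 103. ] [ 2.9 -0.3  3.  -0.3]
[590.9 204.1  94.8] [ 0.8 -0.1  0.8 -0.1]
[548.6 200.   79.7] [ 0.1 -0.   0.1 -0. ]
[520.9 227.5  70.5] [ 0.1 -0.   0.1 -0. ]
[524.  271.5  69.7] [-0.3  0.  -0.3  0. ]
[556.3 294.3  81.7] [-0.1  0.  -0.2  0. ]
[557.4 257.1  83.5] [-0.1  0.  -0.1  0. ]
n [-0.34827256  0.0031526   0.93738801] tilt 20.382565398299253 az 179.4813670313239 res [ 0.7  0.1 -0.7 -0.2  1.  -0.7 -0.7  0.5]
base [[647.5 315.3]
 [635.4 161.7]
 [505.3 171.4]
 [519.5 326.2]] [np.float64(-4.8696976190877495), np.float64(-4.267648912231975), np.float64(85.47768275104967), np.float64(84.78553865354684)] [576.90836887 243.66753225]
large [499.8  85.1  62. ] [500.3  86.4  62. ]
small [479.4 -31.2  62. ] [484.6 -28.7  62. ]
bar [489.1  26.1  62. ] 
cap [ 569.00573428 -275.48704123  137.        ] [ 571.62665826 -272.62298844  137.        ]
(np.int64(967), np.float64(569.0057342781262), np.float64(-275.48704122884266), np.float64(9.0))
[(np.int64(934), np.float64(569.0057342781262), np.float64(-275.48704122884266), np.float64(10.0)), (np.int64(945), np.float64(568.0057342781262), np.float64(-276.48704122884266), np.float64(11.0)), (np.int64(951), np.float64(568.0057342781262), np.float64(-276.48704122884266), np.float64(10.0)), (np.int64(963), np.float64(568.0057342781262), np.float64(-276.48704122884266), np.float64(12.0)), (np.int64(964), np.float64(568.0057342781262), np.float64(-276.48704122884266), np.float64(9.0)), (np.int64(964), np.float64(569.0057342781262), np.float64(-275.48704122884266), np.float64(13.0))]
```

The face tilts about 20° toward the robot. The keys are at (500,85.7) and (481.5,-30.5), and the probe is at (569.5,-275) with its handle turned 10°. Time to move above the large key.

```bash
cat >> h.py <<'E'
def plan(pos,rot=None):
    s=sense();q=s["ee_rot"];A=R.from_quat(np.r_[q[1:],q[0]])
    print("t",round(s["time_s"],1),"pos",s["eef_pos"].round(1),"F",s["force"].round(1),"gf",round(s["grip_force"],1),"w",round(s["grip_width"],3),"z",A.as_matrix()[:,2].round(3),"x",A.as_matrix()[:,0].round(3))
    print("shift units",(A.inv().apply(np.array(pos)-s["eef_pos"])/25).round(3))
    if rot is not None: print("turn units",(np.degrees((A.inv()*R.from_matrix(rot)).as_rotvec())/8).round(3))
def frame(z,yaw):
    z=np.array(z,float);z/=np.linalg.norm(z);x=np.array([np.cos(np.radians(yaw)),np.sin(np.radians(yaw)),0]);x-=z*(x@z);x/=np.linalg.norm(x)
    return np.c_[x,np.cross(z,x),z]
E
for i in 1 2; do :; done
python3 -m crank '[[[0.83,-0.725,0,0,0,0,0],[0.83,-0.725,0,0,0,0,0],[0.83,-0.725,0,0,0,0,0],[0.83,-0.725,0,0,0,0,0],[0.83,-0.725,0,0,0,0,0],[0.83,-0.725,0,0,0,0,0],[0.83,-0.725,0,0,0,0,0],[0.83,-0.725,0,0,0,0,0]]]' 50
python3 -m crank '[[[0.83,-0.725,0,0,0,0,0],[0.83,-0.725,0,0,0,0,0],[0.83,-0.725,0,0,0,0,0],[0.83,-0.725,0,0,0,0,0],[0.83,-0.725,0,0,0,0,0],[0.83,-0.725,0,0,0,0,0],[0.83,-0.725,0,0,0,0,0],[0.83,-0.725,0,0,0,0,0]]]'
python3 -m crank '[[[0.83,-0.725,0.5,0,0,0,0],[0.83,-0.725,0.5,0,0,0,0],[0.83,-0.725,0.5,0,0,0,0],[0.83,-0.725,0.5,0,0,0,0],[0.83,-0.725,0.5,0,0,0,0],[0.83,-0.725,0.5,0,0,0,0],[0.83,-0.725,0.5,0,0,0,0],[0.83,-0.725,0.5,0,0,0,0]]]'
python3 -c "
from h import *
plan([500,85.7,72])"
```

```text
time_s: 0.9
eef_pos: [285.9, -299.5, 231.1]
ee_rot: [-0.0, 0.985, 0.173, -0.0]
force: [0.5, -0.6, 0.3]
grip_width: 0.0
grip_force: 0.0
time_s: 1.7
eef_pos: [392.5, -106.6, 231.1]
ee_rot: [-0.0, 0.985, 0.173, -0.0]
force: [0.3, -0.3, -0.7]
grip_width: 0.001
grip_force: 0.0
time_s: 2.5
eef_pos: [499.1, 86.2, 130.5]
ee_rot: [-0.0, 0.985, 0.173, -0.0]
force: [0.3, 0.5, -0.4]
grip_width: -0.003
grip_force: 0.0
t 2.5 pos [499.1  86.2 130.5] F [ 0.3  0.5 -0.4] gf 0.0 w -0.003 z [-0.001 -0.    -1.   ] x [ 0.94   0.341 -0.001]
shift units [0.028 0.033 2.34 ]
```

```bash
python3 -m crank '[[[0,0,0.7,0,0,0,0],[0,0,0.7,0,0,0,0],[0,0,0.6,0,0,0,0],[0,0,0.4,0,0,0,0],[0,0,0.1,0,0,0,0],[0,0,0.1,0,0,0,0],[0,0,0,0,0,0,0],[0,0,0,0,0,0,0]]]'
python3 - <<'E'
from h import *
plan([500,85.7,58])
t=capture("top");s=capture("scene")
f=lambda im,x,y:cv2.resize(im[y:y+90,x:x+80],None,fx=5,fy=5,interpolation=cv2.INTER_CUBIC)
cv2.imwrite("pics/d.png",np.hstack([f(t,270,225),f(s,300,165)]))
E
```

```text
time_s: 3.3
eef_pos: [499.1, 85.1, 66.8]
ee_rot: [0.0, 0.985, 0.173, 0.0]
force: [-0.3, 0.4, 0.6]
grip_width: -0.004
grip_force: 0.0
t 3.3 pos [499.1  85.1  66.8] F [-0.3  0.4  0.6] gf 0.0 w -0.004 z [ 0.001 -0.    -1.   ] x [0.94  0.341 0.001]
shift units [ 0.041 -0.011  0.352]
```

View pics/d.png

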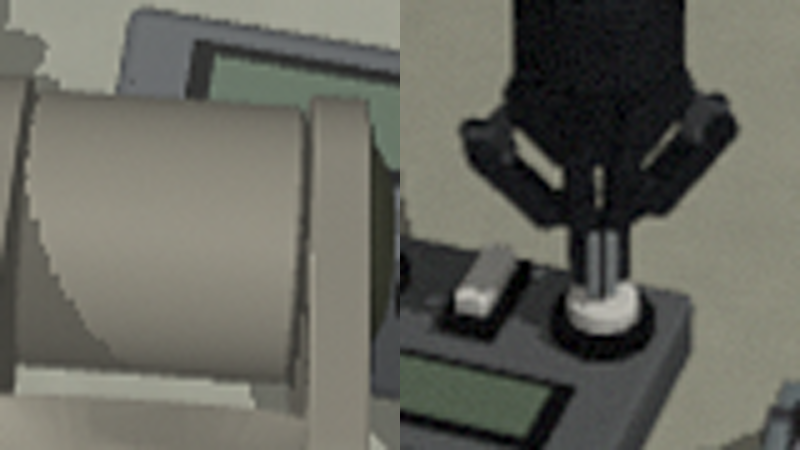

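In the scene view the shut fingers are centred just above the large key. Next is the press.

```bash
python3 -m crank '[[[0,0,0.1,0,0,0,0],[0,0,0.1,0,0,0,0],[0,0,0.1,0,0,0,0],[0,0,0.1,0,0,0,0],[0,0,0.03,0,0,0,0],[0,0,0,0,0,0,0],[0,0,0,0,0,0,0],[0,0,0,0,0,0,0]]]'
```

```text
time_s: 4.2
eef_pos: [499.0, 85.1, 56.0]
ee_rot: [0.0, 0.985, 0.173, 0.0]
force: [-1.9, 0.2, 7.9]
grip_width: 0.001
grip_force: 4.0
```

Force reads 7.9 N, so the large key is fully down. I'll raise and go to the small key.

```bash
python3 -m crank '[[[0,0,-0.4,0,0,0,0],[0,0,-0.8,0,0,0,0],[0,0,-0.4,0,0,0,0],[-0.45,0.82,0,0,0,0,0],[-0.45,0.82,0,0,0,0,0],[-0.45,0.82,0,0,0,0,0],[-0.45,0.82,0,0,0,0,0],[-0.45,0.82,0,0,0,0,0]]]'
python3 -m crank '[[[0,0,0.6,0,0,0,0],[0,0,0.4,0,0,0,0],[0,0,0.15,0,0,0,0],[0,0,0,0,0,0,0],[0,0,0,0,0,0,0],[0,0,0,0,0,0,0],[0,0,0,0,0,0,0],[0,0,0,0,0,0,0]]]'
python3 - <<'E'
from h import *
plan([481.5,-30.5,56])
s=capture("scene")
cv2.imwrite("pics/e.png",cv2.resize(s[165:255,255:335],None,fx=5,fy=5,interpolation=cv2.INTER_CUBIC))
E
```

```text
time_s: 5.0
eef_pos: [480.6, -31.3, 95.6]
ee_rot: [-0.0, 0.985, 0.173, -0.0]
force: [-0.1, 0.7, -0.7]
grip_width: -0.001
grip_force: 0.0
time_s: 5.8
eef_pos: [481.0, -30.4, 67.0]
ee_rot: [0.0, 0.985, 0.173, 0.0]
force: [-0.7, 0.2, -0.8]
grip_width: -0.001
grip_force: 0.0
t 5.8 pos [481.  -30.4  67. ] F [-0.7  0.2 -0.8] gf 0.0 w -0.001 z [ 0. -0. -1.] x [0.94  0.341 0.   ]
shift units [0.017 0.011 0.44 ]
```

View pics/e.png

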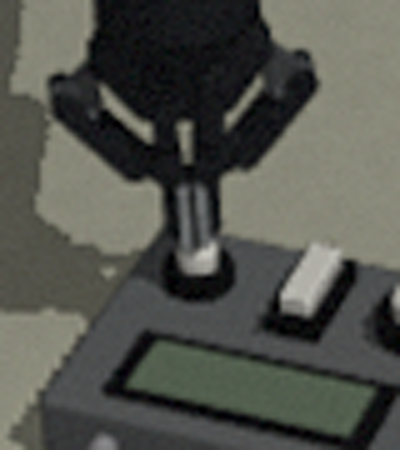

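The shut fingers stand on the small key at about (197,255) in the crop. I'll press and release it.

```bash
python3 -m crank '[[[0,0,0.1,0,0,0,0],[0,0,0.1,0,0,0,0],[0,0,0.1,0,0,0,0],[0,0,0.1,0,0,0,0],[0,0,0.04,0,0,0,0],[0,0,0,0,0,0,0],[0,0,0,0,0,0,0],[0,0,0,0,0,0,0]]]'
python3 -m crank '[[[0,0,-0.3,0,0,0,0],[0,0,-0.8,0,0,0,0],[0,0,-1,0,0,0,0],[0,0,-1,0,0,0,0],[0,0,-1,0,0,0,0],[0,0,-1,0,0,0,0],[0,0,-0.5,0,0,0,85],[0,0,0,0,0,0,85]]]'
python3 -c "
from h import *
plan([569.5,-275,185],frame([0,0,-1],10))"
```

```text
time_s: 6.65
eef_pos: [481.0, -30.5, 56.0]
ee_rot: [0.0, 0.985, 0.173, 0.0]
force: [-1.9, 0.2, 6.1]
grip_width: 0.001
grip_force: 3.0
time_s: 7.45
eef_pos: [481.5, -30.6, 197.5]
ee_rot: [0.001, 0.985, 0.173, 0.001]
force: [0.6, 0.4, -1.2]
grip_width: 0.334
grip_force: 0.0
t 7.5 pos [481.5 -30.6 197.5] F [ 0.6  0.4 -1.2] gf 0.0 w 0.334 z [ 0.003 -0.001 -1.   ] x [0.94  0.341 0.003]
shift units [-0.024 10.391  0.518]
turn units [ 0.012 -0.02   1.241]
```

```bash
python3 -m crank '[[[0,0.9,0,0,0,0,85],[0,0.9,0,0,0,0,85],[0,0.9,0,0,0,0,85],[0,0.9,0,0,0,0,85],[0,0.9,0,0,0,0,85],[0,0.9,0,0,0,0,85],[0,0.9,0,0,0,0,85],[0,0.9,0,0,0,0,85]]]'
python3 -m crank '[[[0,0.9,0,0,0,0,85],[0,0.9,0,0,0,0,85],[0,0.9,0,0,0,0,85],[0,0.49,0,0,0,0,85],[0,0,0,0,0,0.62,85],[0,0,0,0,0,0.62,85],[0,0,0,0,0,0,85],[0,0,0,0,0,0,85]]]'
python3 - <<'E'
from h import *
plan([569.5,-275,87],frame([0,0,-1],10))
t=capture("top");s=capture("scene")
f=lambda im,x,y:cv2.resize(im[y:y+90,x:x+80],None,fx=5,fy=5,interpolation=cv2.INTER_CUBIC)
cv2.imwrite("pics/f.png",np.hstack([f(t,440,195),f(s,140,150)]))
E
```

```text
time_s: 8.25
eef_pos: [542.1, -200.3, 194.5]
ee_rot: [-0.001, 0.985, 0.173, -0.001]
force: [-0.4, -0.2, 0.6]
grip_width: 0.994
grip_force: 0.0
time_s: 9.05
eef_pos: [569.2, -274.5, 195.0]
ee_rot: [-0.0, 0.996, 0.088, -0.001]
force: [0.3, -1.4, -0.0]
grip_width: 0.997
grip_force: 0.0
t 9.1 pos [ 569.2 -274.5  195. ] F [ 0.3 -1.4 -0. ] gf 0.0 w 0.997 z [-0.001  0.001 -1.   ] x [ 0.984  0.176 -0.001]
shift units [0.012 0.027 4.319]
turn units [-0.007  0.007  0.018]
```

View pics/f.png

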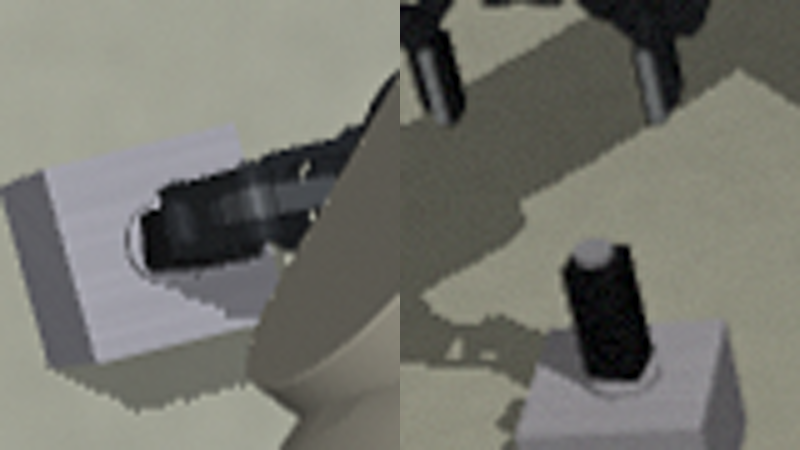

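Both fingertips are visible at crop (450,125) and (657,122), with the cap at (595,250). Before descending I'll compare them with the projected TCP.

Run:
```python
from h import *
s=sense();q=s["ee_rot"];A=R.from_quat(np.r_[q[1:],q[0]]).as_matrix();p=s["eef_pos"]
g=lambda P:((proj("scene",P)-[140,150]+.5)*5+[400,0]).round(0).tolist()
for d in(0,-13):
    c=p+A[:,2]*d
    for off in(-43,-57,43,57): print(d,off,g(c+A[:,1]*off))
    print("c",g(c))
print("cap",g([569.5,-275,137]),g([569.5,-275,70]))
```

```text
0 -43 [[663.0, 138.0]]
0 -57 [[695.0, 138.0]]
0 43 [[469.0, 140.0]]
0 57 [[437.0, 140.0]]
c [[566.0, 139.0]]
-13 -43 [[657.0, 113.0]]
-13 -57 [[689.0, 112.0]]
-13 43 [[462.0, 114.0]]
-13 57 [[430.0, 115.0]]
c [[560.0, 114.0]]
cap [[591.0, 249.0]] [[620.0, 366.0]]
```

```bash
python3 -m crank '[[[0,0,0.8,0,0,0,85],[0,0,0.8,0,0,0,85],[0,0,0.8,0,0,0,85],[0,0,0.8,0,0,0,85],[0,0,0.7,0,0,0,85],[0,0,0.4,0,0,0,85],[0,0,0,0,0,0,85],[0,0,0,0,0,0,60]]]'
python3 -m crank '[[[0,0,0,0,0,0,45],[0,0,0,0,0,0,35],[0,0,0,0,0,0,28],[0,0,0,0,0,0,20],[0,0,0,0,0,0,20],[0,0,0,0,0,0,20],[0,0,0,0,0,0,20],[0,0,0,0,0,0,20]]]' 60
python3 -c "
from h import *
plan([569.5,-275,86])"
```

```text
time_s: 9.95
eef_pos: [569.7, -274.8, 89.0]
ee_rot: [0.0, 0.996, 0.087, 0.0]
force: [-0.6, 0.3, -0.1]
grip_width: 0.851
grip_force: 0.0
time_s: 10.75
eef_pos: [569.6, -274.7, 89.0]
ee_rot: [0.0, 0.996, 0.087, 0.0]
force: [-2.4, 1.0, 5.3]
grip_width: 0.307
grip_force: 57.9
t 10.8 pos [ 569.6 -274.7   89. ] F [-2.4  1.   5.3] gf 57.9 w 0.307 z [ 0.001 -0.001 -1.   ] x [0.985 0.174 0.001]
shift units [-0.007  0.01   0.119]
```

Gripped at 26.2 mm. I'll lift and measure the probe in the grip.

```bash
python3 -m crank '[[[0,0,-0.3,0,0,0,20],[0,0,-0.6,0,0,0,20],[0,0,-0.8,0,0,0,20],[0,0,-0.8,0,0,0,20],[0,0,-0.8,0,0,0,20],[0,0,-0.8,0,0,0,20],[0,0,-0.8,0,0,0,20],[0,0,-0.6,0,0,0,20]]]'
python3 - <<'E'
from h import *
plan([569.5,-275,220])
s=sense();q=s["ee_rot"];A=R.from_quat(np.r_[q[1:],q[0]]).as_matrix();p=s["eef_pos"]
t=capture("top");sc=capture("scene")
cv2.imwrite("pics/g0.png",sc);cv2.imwrite("pics/g1.png",t)
u,v=proj("scene",p+A[:,2]*60)[0];a,b=proj("top",p+A[:,2]*60)[0];x,y=int(u)-25,int(v)-37;X,Y=int(a)-25,int(b)-37
f=lambda im,x,y:cv2.resize(im[y:y+75,x:x+50],None,fx=8,fy=8,interpolation=cv2.INTER_CUBIC)
cv2.imwrite("pics/g.png",np.hstack([f(t,X,Y),f(sc,x,y)]))
g=lambda n,d,o:((proj(n,p+A[:,2]*d)-o+.5)*8-.5).round(0).tolist()
print(x,y,X,Y)
for d in(25,65,81): print(d,g("top",d,[X,Y]),g("scene",d,[x-50,y]))
E
```

```text
time_s: 11.55
eef_pos: [569.4, -274.6, 227.1]
ee_rot: [0.0, 0.996, 0.087, 0.0]
force: [0.6, -0.2, -2.2]
grip_width: 0.303
grip_force: 57.8
t 11.6 pos [ 569.4 -274.6  227.1] F [ 0.6 -0.2 -2.2] gf 57.8 w 0.303 z [ 0. -0. -1.] x [0.985 0.174 0.   ]
shift units [-0.     0.015  0.283]
150 151 467 200
25 [[269.0, 290.0]] [[579.0, 193.0]]
65 [[197.0, 308.0]] [[609.0, 316.0]]
81 [[170.0, 315.0]] [[620.0, 363.0]]
```

View pics/g.png

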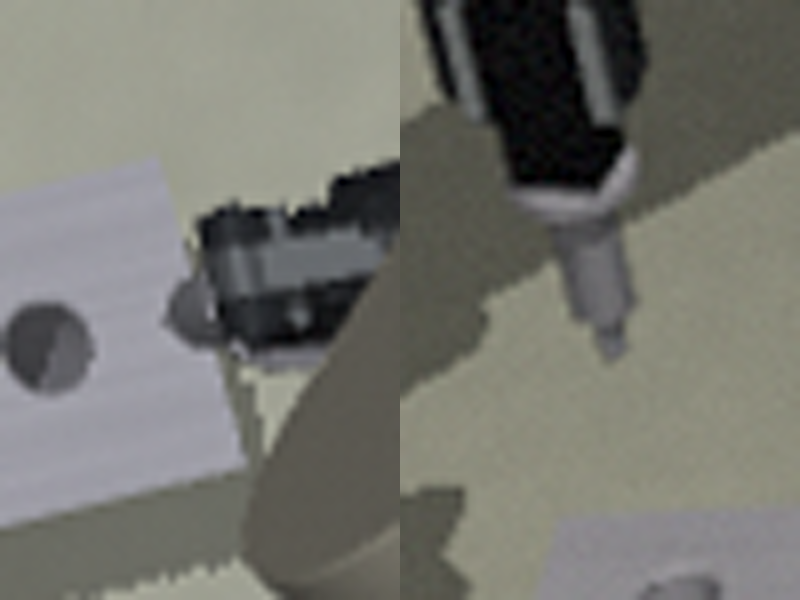

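The probe hangs straight in the grip: predicted and seen tip agree within about 1 px (seen at crop (165,318) and (612,360)). Carrying it to the rock, high up.

```bash
python3 -m crank '[[[0,-0.3,0,0,0,0,20],[0.08,-0.6,0,0,0,0,20],[0.08,-0.9,0,0,0,0,20],[0.08,-0.9,0,0,0,0,20],[0.08,-0.9,0,0,0,0,20],[0.08,-0.9,0,0,0,0,20],[0.08,-0.9,0,0,0,0,20],[0.08,-0.9,0,0,0,0,20]]]'
python3 -m crank '[[[0.08,-0.9,0,0,0,0,20],[0.08,-0.9,0,0,0,0,20],[0.08,-0.9,0,0,0,0,20],[0.08,-0.9,0,0,0,0,20],[0.08,-0.9,0,0,0,0,20],[0.08,-0.9,0,0,0,0,20],[0.08,-0.9,0,0,0,0,20],[0.08,-0.9,0,0,0,0,20]]]'
python3 -m crank '[[[0.08,-0.9,0,0,0,0,20],[0.08,-0.9,0,0,0,0,20],[0.08,-0.9,0,0,0,0,20],[0.08,-0.9,0,0,0,0,20],[0.08,-0.9,0,0,0,0,20],[0.08,-0.9,0,0,0,0,20],[0,-0.5,0,0,0,0,20],[0,-0.3,0,0,0,0,20]]]'
python3 -c "
from h import *
n=np.array([-.347,.027,.937])
plan(np.array([557.4,257.1,84])+106*n,frame(-n,10))"
```

```text
time_s: 12.45
eef_pos: [555.1, -114.8, 224.9]
ee_rot: [-0.001, 0.996, 0.088, -0.001]
force: [-0.0, -1.0, -1.3]
grip_width: 0.302
grip_force: 57.9
time_s: 13.25
eef_pos: [539.1, 64.9, 225.0]
ee_rot: [-0.0, 0.996, 0.088, -0.001]
force: [-0.6, 0.7, -3.0]
grip_width: 0.306
grip_force: 57.9
time_s: 14.05
eef_pos: [524.2, 218.9, 225.3]
ee_rot: [0.0, 0.996, 0.088, -0.001]
force: [0.1, -0.5, -2.1]
grip_width: 0.305
grip_force: 57.9
t 14.1 pos [524.2 218.9 225.3] F [ 0.1 -0.5 -2.1] gf 57.9 w 0.305 z [-0.001 -0.    -1.   ] x [ 0.985  0.175 -0.001]
shift units [ 0.147 -1.644  1.677]
turn units [-0.657  2.469 -0.103]
```

```bash
python3 -m crank '[[[0.07,-0.82,0,0,0,0,20],[0.07,-0.82,0,0,0,0,20],[0,0,0,-0.164,0.617,-0.026,20],[0,0,0,-0.164,0.617,-0.026,20],[0,0,0,-0.164,0.617,-0.026,20],[0,0,0,-0.164,0.617,-0.026,20],[0,0,0,0,0,0,20],[0,0,0,0,0,0,20]]]'
python3 -c "
from h import *
n=np.array([-.347,.027,.937])
plan(np.array([557.4,257.1,84])+101*n,frame(-n,10))"
```

```text
time_s: 14.85
eef_pos: [521.4, 258.5, 225.9]
ee_rot: [0.03, 0.98, 0.093, 0.174]
force: [0.5, -0.1, -0.6]
grip_width: 0.304
grip_force: 58.1
t 14.8 pos [521.4 258.5 225.9] F [ 0.5 -0.1 -0.6] gf 58.1 w 0.304 z [ 0.346 -0.027 -0.938] x [0.922 0.193 0.335]
shift units [-0.585 -0.22   1.784]
turn units [-0.001  0.008 -0.011]
```

```bash
python3 -m crank '[[[-0.2,-0.07,0.5,0,0,0,20],[-0.2,-0.07,0.5,0,0,0,20],[-0.18,-0.08,0.5,0,0,0,20],[0,0,0.28,0,0,0,20],[0,0,0,0,0,0,20],[0,0,0,0,0,0,20],[0,0,0,0,0,0,20],[0,0,0,0,0,0,20]]]'
python3 - <<'E'
from h import *
n=np.array([-.347,.027,.937])
plan(np.array([557.4,257.1,84])+81*n)
s=sense();q=s["ee_rot"];A=R.from_quat(np.r_[q[1:],q[0]]).as_matrix();p=s["eef_pos"]
t=capture("top");sc=capture("scene")
f=lambda im,x,y:cv2.resize(im[y:y+75,x:x+50],None,fx=8,fy=8,interpolation=cv2.INTER_CUBIC)
cv2.imwrite("pics/i.png",np.hstack([f(t,195,205),f(sc,385,190)]))
g=lambda nn,d,o:((proj(nn,p+A[:,2]*d)-o+.5)*8-.5).round(0).tolist()
for d in(25,65,81,101): print(d,g("top",d,[195,205]),g("scene",d,[335,190]))
E
```

```text
time_s: 15.65
eef_pos: [522.9, 260.1, 179.3]
ee_rot: [0.03, 0.98, 0.093, 0.175]
force: [-0.2, 0.1, -1.9]
grip_width: 0.306
grip_force: 58.1
t 15.7 pos [522.9 260.1 179.3] F [-0.2  0.1 -1.9] gf 58.1 w 0.306 z [ 0.349 -0.027 -0.937] x [0.921 0.193 0.337]
shift units [-0.034  0.005  0.817]
25 [[129.0, 416.0]] [[666.0, 127.0]]
65 [[167.0, 370.0]] [[646.0, 270.0]]
81 [[181.0, 352.0]] [[638.0, 326.0]]
101 [[198.0, 331.0]] [[628.0, 395.0]]
```

View pics/i.png

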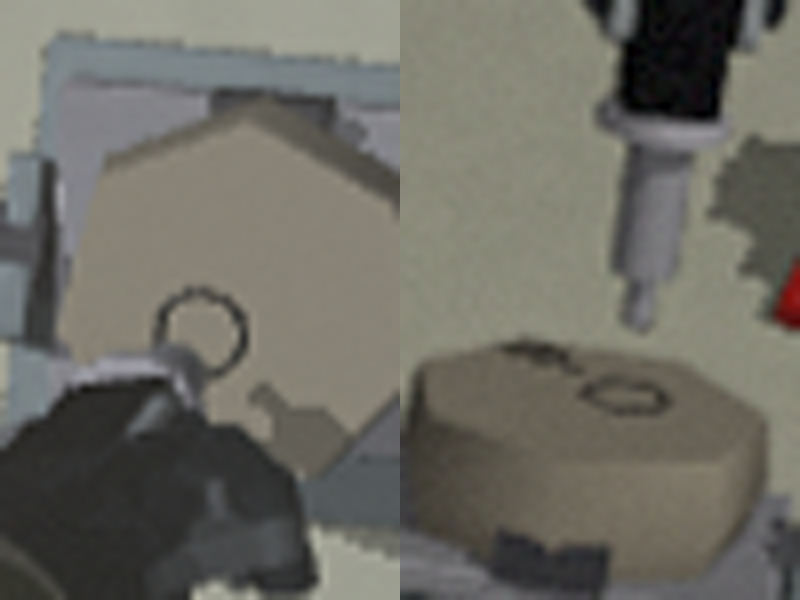

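The tip is over the ring: seen at (185,352) top and (638,328) scene, with the ring centre at (201,333) and (625,396) against (198,331) and (628,395) predicted for the contact point. I'll approach along the axis.

```bash
python3 -m crank '[[[0,0,0.3,0,0,0,20],[0,0,0.2,0,0,0,20],[0,0,0.1,0,0,0,20],[0,0,0.04,0,0,0,20],[0,0,0,0,0,0,20],[0,0,0,0,0,0,20],[0,0,0,0,0,0,20],[0,0,0,0,0,0,20]]]'
python3 -m crank '[[[0,0,0.05,0,0,0,20],[0,0,0.05,0,0,0,20],[0,0,0.04,0,0,0,20],[0,0,0,0,0,0,20],[0,0,0,0,0,0,20],[0,0,0,0,0,0,20],[0,0,0,0,0,0,20],[0,0,0,0,0,0,20]]]'
python3 -c "
from h import *
n=np.array([-.347,.027,.937])
plan(np.array([557.4,257.1,84])+75*n);print(np.mean([sense()['force']@n for _ in range(5)]))"
```

```text
time_s: 16.55
eef_pos: [528.3, 259.7, 163.9]
ee_rot: [0.03, 0.98, 0.093, 0.175]
force: [0.7, 0.5, -1.9]
grip_width: 0.301
grip_force: 58.1
time_s: 17.35
eef_pos: [529.5, 259.5, 160.5]
ee_rot: [0.03, 0.98, 0.093, 0.175]
force: [-1.1, -0.2, 0.2]
grip_width: 0.305
grip_force: 58.1
t 17.4 pos [529.5 259.5 160.5] F [-1.1 -0.2  0.2] gf 58.1 w 0.305 z [ 0.348 -0.027 -0.937] x [0.922 0.193 0.337]
shift units [-0.018  0.006  0.259]
0.608424362327987
```

Contact has begun. I'll push in small steps.

```bash
python3 -m crank '[[[0,0,0.04,0,0,0,20],[0,0,0.04,0,0,0,20],[0,0,0,0,0,0,20],[0,0,0,0,0,0,20],[0,0,0,0,0,0,20],[0,0,0,0,0,0,20],[0,0,0,0,0,0,20],[0,0,0,0,0,0,20]]]'
cat > m.py <<'E'
from h import *
n=np.array([-.347,.027,.937]);F=[]
for i in range(12): capture("top");F.append(sense()['force'])
F=np.array(F);s=sense();print((F@n).mean(),(F@n).std(),F.mean(0),s["eef_pos"].round(1))
E
python3 m.py
python3 -m crank '[[[0,0,0.04,0,0,0,20],[0,0,0.04,0,0,0,20],[0,0,0,0,0,0,20],[0,0,0,0,0,0,20],[0,0,0,0,0,0,20],[0,0,0,0,0,0,20],[0,0,0,0,0,0,20],[0,0,0,0,0,0,20]]]'
python3 m.py
```

```text
time_s: 18.15
eef_pos: [530.2, 259.5, 158.6]
ee_rot: [0.03, 0.98, 0.093, 0.175]
force: [-0.6, 0.6, 1.3]
grip_width: 0.311
grip_force: 58.1
1.0642548956313738 0.5292873937319419 [-0.93866033  0.2193973   0.7818741 ] [530.2 259.5 158.6]
time_s: 19.55
eef_pos: [530.9, 259.4, 156.7]
ee_rot: [0.03, 0.98, 0.093, 0.175]
force: [-1.4, 0.1, 1.8]
grip_width: 0.306
grip_force: 58.3
1.5046119796622042 0.4362259479322389 [-1.03414526  0.31285453  1.21378495] [530.9 259.4 156.7]
```

```bash
python3 -m crank '[[[0,0,0.04,0,0,0,20],[0,0,0.04,0,0,0,20],[0,0,0,0,0,0,20],[0,0,0,0,0,0,20],[0,0,0,0,0,0,20],[0,0,0,0,0,0,20],[0,0,0,0,0,0,20],[0,0,0,0,0,0,20]]]'
python3 m.py
python3 - <<'E'
from h import *
t=capture("top");sc=capture("scene")
f=lambda im,x,y:cv2.resize(im[y:y+75,x:x+50],None,fx=8,fy=8,interpolation=cv2.INTER_CUBIC)
cv2.imwrite("pics/j.png",np.hstack([f(t,195,205),f(sc,385,200)]))
E
```

```text
time_s: 20.95
eef_pos: [531.6, 259.4, 154.8]
ee_rot: [0.03, 0.98, 0.093, 0.175]
force: [-2.0, 0.8, 2.6]
grip_width: 0.309
grip_force: 58.3
2.5911727612935844 0.6235559190655153 [-1.95153476 -0.00844606  2.04292235] [531.6 259.4 154.8]
```

View pics/j.png

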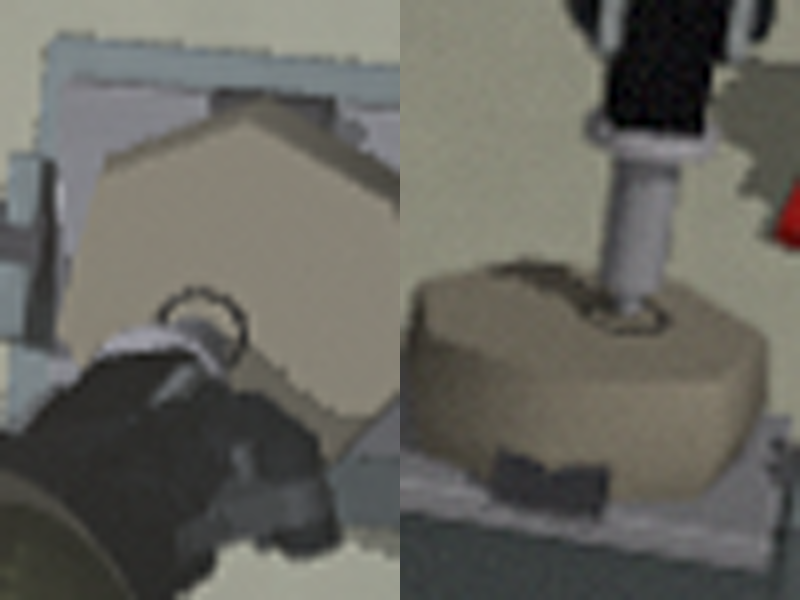

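The tip sits inside the ring (scene crop about (628,311), ring centre (625,315)). The push is about 4 N, roughly halfway in, and the stage hasn't moved.

```bash
python3 -c "
from rig import *
print(finish_job())"
```

```text
the job is handed in; nothing more can be done
None
```

I pressed and released the large key and then the small one. I handed the job in with the probe held in the ring, square to the sawn face within the image measurement, at about 4 N (roughly halfway in); no verdict came back.

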